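# Unload the vice and open the oil canister

### The job

The steel block in the small vice is finished and has to be oiled. Slide the vice jaw fully open and leave it open, lift the block out and set it down in the shallow tray of the oiling station, let go of it; then open the canister beside the tray: press its safety cap down, twist it counter-clockwise (seen from above) while it is pressed, and lift it off. Finish while holding the cap in the gripper, level and well clear (about a hand's breadth) straight above the canister; do not put it down, and leave the other things where they are.

Things in the scene. Friction and masses are not known exactly. Their poses are not given: they have to be found in the camera images.
- vice: small steel precision vice, fixed to the table, 50 mm wide (its x), 184 mm long (its y); origin at the centre of its underside, z up. The bed's top is 18 mm up. The fixed jaw spans y = +62 to +92 mm, its top 44 mm up; the screw with its T-handle is at the -y end (y = -58 to -92 mm, up to 61 mm high) and need not be turned
- vice_jaw (a joint): opening of the sliding vice jaw in m: the jaw slides along the vice's -y (towards the screw), end stop at 0.045; it starts at about 0.024 to 0.026, just off the block. It slides when pushed or pulled with about 6 N and stays where it is left
- jaw_top (a point): centre of the sliding jaw's top, 44 mm above the table; axes as the vice's. The jaw is 48 mm wide in x, 30 mm long in y, 19 to 44 mm high, free on both x sides: it can be gripped from above across x, best 3 to 5 mm to the -y side of its middle (the block beside it is wider than the jaw), fingertips at 22 mm or higher (the bed below is 50 mm wide)
- finished_block: the finished steel block with cross holes, 51 x 76 x 25 mm along its own x, y, z, 0.53 to 0.79 kg; origin at the centre of one 51 x 76 face. It stands in the vice on the bed: its 76 mm along the vice's x, 25 mm between the jaws (along the vice's y), 51 mm upright, so that it reaches from 18 to 69 mm above the table, 25 mm above the jaws
- block_mid (a point): centre of the finished block (axes as the block's)
- station: oiling station: grey plate 134 x 236 mm, 6 mm thick, fixed to the table; origin at the centre of its underside, z up. At its -y end the tray, at its +y end the round metal canister (66 mm across, axis at station y = +62 mm), with the cap on top
- tray_mid (a point): centre of the tray's floor, 6 mm above the table; axes as the station's. The tray is open above, inside 120 mm (station x) by 106 mm (station y), its rim 9 mm above its floor
- mouth (a point): point on the canister's upright axis at the top of its neck, 110 mm above the table
- cap: round black ribbed cap on the canister, 52 mm across, 30 mm high, 60 g; origin at the centre of its lower edge (94 mm above the table when locked), z up. Push-and-turn: locked, it neither turns nor lifts. Pressed down by 5 to 7.5 mm (bottoms at 8; spring 6 to 13 N) it turns counter-clockwise; after 35 to 80 degrees (best 55 to 60) it is free, springs up and lifts straight off
- cap_mid (a point): centre of the cap, halfway up (109 mm above the table when locked; the cap's top is at 124 mm). The canister below the cap is 49 mm across and widens to 66 mm between 80 and 66 mm above the table
- valve (a joint): travel in m of the white sprung valve under the cap: 0 while the cap is locked, grows as the cap is pressed down, -0.003 with the cap off
- hex_key: black hex key lying near the middle, 39 x 108 x 8 mm, origin under its centre; leave alone
- screw_tin: open round tin of screws, 68 mm across, 23 mm high, origin under its centre; leave alone
- v_block: V-block with stirrup clamp, 46 x 51 x 69 mm, origin under its centre; leave alone
- oil_bottle: plastic squeeze bottle with a long spout, 43 mm across, 142 mm high, origin under its centre; leave alone
Things that resemble listed ones, but are neither listed nor needed, are in the scene too. There is more than one size of the cap; the job needs the largest.

How it is judged:
By the outcome, as a careful person would: the job done as asked, in the order asked, and still so for the second after the job is handed in, while the arm keeps its last pose, push and grip.
It also fails if it takes over 72 s, if anything falls off the work surface, if the arm or the gripper's body presses on something with over 40 N, if the wrist force passes 120 N, or if a joint passes its speed limit or range.

### The arm

A 7-joint arm with a two-finger parallel gripper is mounted at the origin on a cart in front of the work surface, level with it; the furniture and walls round the work are solid. World frame = base frame: x ahead of the robot, y to its left, z up, the work surface at z = 0. Lengths are in mm, angles in rad, forces in N, time in s.
With the tool pointing down it reaches from about 425 to 1025 mm from the base axis. Payload 9.4 kg.
Tool frame: the origin (TCP) lies where the fingers leave the gripper's body, on its centre line; the fingertips stand 73 mm ahead of it and the grasp point (between the pads) lies 54 mm ahead of it; z points along the fingers, y is the line along which they close (so a half turn about z gives the same grasp; the last joint's range is limited). The gripper opens to 85 mm and grips with 20 to 120 N. Pads are 22 mm wide; open, the fingers measure 114 mm over their backs; the gripper's body (76 mm by 85 mm) begins 54 mm behind the grasp point. The pads swing forward as they close: fully open they stand 13 mm farther back than shut.
Start: joints at [-1.362, 0.599, -0.003, 1.599, 0.002, 0.943, -0.08], TCP at [204.397, 695.591, 303.875] pointing down, gripper open.
Joint ranges: [-2.57, 2.57], [-0.35, 1.97], [-1.29, 1.29], [0.11, 2.56], [-1.05, 4.19], [0.11, 1.86], [-2.63, 2.63]. Speed limits (rad/s): [2.22, 2.22, 3.01, 3.01, 3.14, 3.14, 3.14].

### API

Orientations are given as a unit quaternion [w, x, y, z].
In Python, from station import bot, read_camera, get_calibration gives the robot as it stands. The module is installed in compiled form; this text tells all that it offers.
- The arm moves only by the shell command python3 -m jog 'ROWS'. ROWS is JSON, a list of rows, each an object with "delta_pos": the shift along the world's x, y, z as a fraction of full scale, a list of three; "dr": the turn, a rotation vector about the world's x, y, z as a fraction of full scale, a list of three; "fingers": the opening, from 0 (shut) to 1 (fully open). A call has exactly 10 rows; each row is the pose to reach, as a shift and turn from the pose commanded when the call began, turning the shorter way round; what a row does not reach only later rows make up. Full scale, the value 1, is 0.5 m for a shift and 360 degrees for a turn. A row lasts 1/12 s, in which the tool goes at most 41.7 mm and 7.16 degrees, less where a joint would pass 70% of its speed; a pose out of reach is approached as far as the arm can. A call with a number of a shift or a turn outside -1 to 1 is refused whole. A call with a gripper value outside its range is refused whole. The fingers move at their own pace and stop on an object; the grip force is fixed at half the most. Time passes only in rows, so rows that repeat a pose let the fingers close, or fill a call up. It gives the time, the measured TCP pose, the force, the opening and the grip force at its end, in the units of the state.
- bot.get_obs(): the state, without advancing time (a new reading comes with each control period).
- read_camera(name): name is "scene" or "side" or "wrist"; returns the picture (400x640x3 uint8, red, green, blue); there is no depth.
- get_calibration(name): a dict with "intrinsics" (3x3 intrinsics, pixels), "rvec" (rotation vector, rad) and "tvec" (3), from world to camera coordinates, as OpenCV has them. Camera axes: x right, y down, z forward; pixel columns grow to the right and rows downward; lengths in mm; the calibration is good to about 2 mm. The wrist camera is an equidistant fisheye: a pixel r from the principal point sees the ray r / f radians off the axis. A picture is of the moment at which its call begins: read the wrist's pose just before it. get_calibration takes no time and is no camera call; for the wrist camera it gives the pose at the moment of the call.
- bot.sign_off(): hands the job in; it is judged then, once.
The state is a dict: "clock": time; "qpos": joint angles; "qvel": joint speeds; "joint_torque": joint torques, N m; "eef_pos": TCP position; "tcp_rot": TCP orientation; "contact_force": force on the tool from outside, world axes, zero at the start; "torque": the same for the moment, N m; "grip_width": opening from 0.0 (shut) to 1.0 (fully open); "gripper_force": force on a finger pad.
Only numpy, scipy, OpenCV 4.12 (cv2) and the standard library are available. Lean on these libraries where they do the work, as an engineer would, in place of code of your own. Each camera call takes 0.05 s, during which the arm holds its last target. There are 200 camera calls.

## Working session

There is one attempt and no reset: what is moved stays moved. The work goes in short steps, Python scripts to look and compute and a shell command to move; the robot and the scene stay as the last step left them, time stands still between calls to the robot, and variables do not carry over. Pictures are saved under pics/ and viewed, at most 10 in all, crops included, and the job is handed in when it is done.

```bash
mkdir -p pics; python3 - <<'E'
from station import bot, read_camera, get_calibration
import cv2,numpy as np
o=bot.get_obs();print(o)
for n in ["scene","side","wrist"]:
    c=get_calibration(n);print(n,c)
    im=read_camera(n);cv2.imwrite(f"pics/{n}0.png",im[...,::-1])
E
```

```text
{'clock': 0.0, 'qpos': array([-1.36171271,  0.60009866, -0.00255407,  1.60013535,  0.00179482,
        0.94290315, -0.07980279]), 'qvel': array([ 0.00171988,  0.00183945, -0.00116468, -0.00108582,  0.00057619,
        0.00126092, -0.00029102]), 'joint_torque': array([-9.57759912e-04, -7.76447296e+01,  1.56443976e+00, -2.58010393e+01,
        1.22484323e-02,  8.94716737e-03, -2.46692071e-05]), 'eef_pos': array([204.28100953, 695.24593419, 303.03387552]), 'tcp_rot': array([-4.43436780e-05,  1.42375502e-01,  9.89812417e-01, -7.69854417e-04]), 'contact_force': array([ 0.31208673,  0.52639754, -0.08352825]), 'torque': array([-0.01483952, -0.00351877,  0.02916764]), 'gripper_force': 0.0, 'grip_width': 0.9978143593171008}
scene {'intrinsics': array([[462.92451842,   0.        , 321.843806  ],
       [  0.        , 462.92451842, 200.50744708],
       [  0.        ,   0.        ,   1.        ]]), 'rvec': array([ 1.88597689, -0.98140133,  0.58846106]), 'tvec': array([-386.5238113 ,  286.36838221,  965.93464807])}
side {'intrinsics': array([[374.85795634,   0.        , 321.9912263 ],
       [  0.        , 374.85795634, 200.80165483],
       [  0.        ,   0.        ,   1.        ]]), 'rvec': array([ 2.2097713 , -0.31417046,  0.16920518]), 'tvec': array([-569.95397727,  129.74374745, 1297.89276083])}
wrist {'intrinsics': array([[309.70691629,   0.        , 323.7507202 ],
       [  0.        , 309.70691629, 197.40689969],
       [  0.        ,   0.        ,   1.        ]]), 'rvec': array([-2.32992197, -1.74509976, -0.24003773]), 'tvec': array([-723.71864624,  -35.62383833,  378.3850959 ])}
```

View pics/scene0.png

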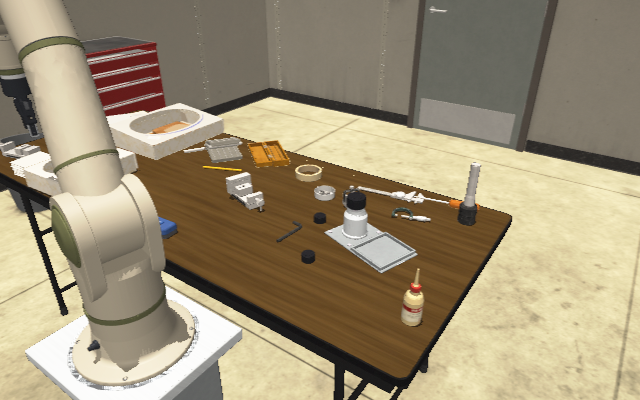

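View pics/side0.png

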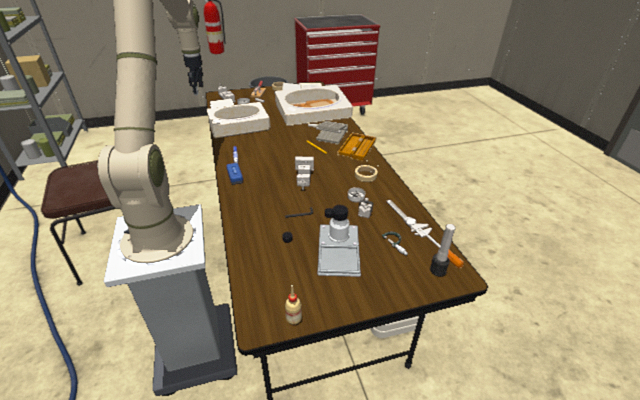

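View pics/wrist0.png

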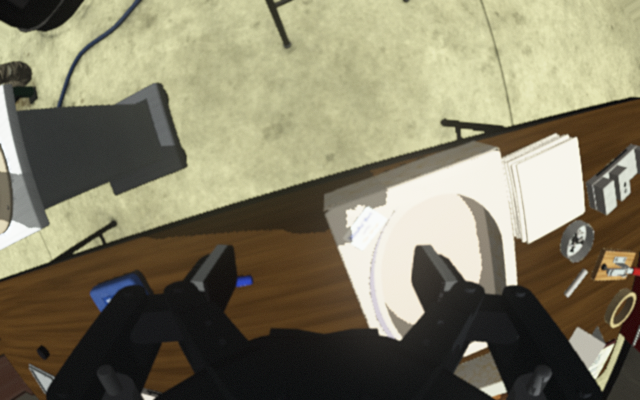

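Candidates: the vice is at scene (243,190) / side (304,172), with a lookalike at scene (20,148) / side (226,93). The canister cap is at scene (355,201) / side (338,213). Loose caps sit at scene (320,218) and (308,256), and they are smaller. I choose the vice at (243,190) and the cap on the canister, and check both with one crop montage.

```bash
python3 - <<'E'
import cv2,numpy as np
s=cv2.imread("pics/scene0.png");d=cv2.imread("pics/side0.png")
def cr(im,x,y,w,h):return cv2.resize(im[y:y+h,x:x+w],(400,300),interpolation=cv2.INTER_CUBIC)
a=np.hstack([cr(s,212,165,68,51),cr(d,276,146,68,51)])
b=np.hstack([cr(s,318,185,108,81),cr(d,290,200,108,81)])
cv2.imwrite("pics/crops.png",np.vstack([a,b]))
E
```

```text
(no output)
```

View pics/crops.png

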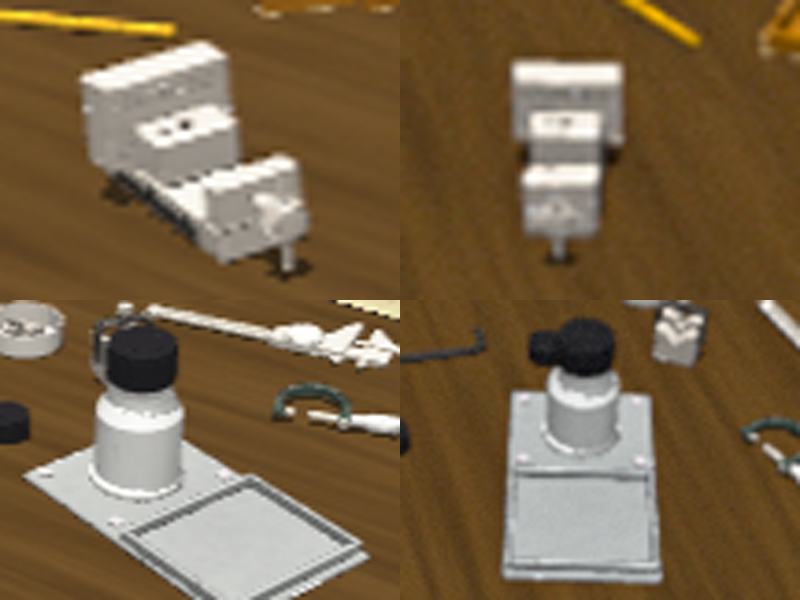

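The crops confirm the choice. The block stands in the vice, and the vice's screw end points towards -y. The large ribbed cap sits on the canister at the far (+y) end of the station. Next I fit the poses.

```bash
cat > h.py <<'E'
import cv2,numpy as np
from scipy.optimize import least_squares
from station import bot, read_camera, get_calibration
def proj(n,P,c=None):
    c=c or get_calibration(n);P=np.asarray(P,float).reshape(-1,3)
    if n=="wrist":
        R=cv2.Rodrigues(c["rvec"])[0];X=P@R.T+c["tvec"];r=np.hypot(X[:,0],X[:,1]);t=np.arctan2(r,X[:,2])
        K=c["intrinsics"];return np.c_[K[0,2]+K[0,0]*t*X[:,0]/r,K[1,2]+K[1,1]*t*X[:,1]/r]
    return cv2.projectPoints(P,c["rvec"],c["tvec"],c["intrinsics"],None)[0].reshape(-1,2)
def world(p,L):
    c,s=np.cos(p[2]),np.sin(p[2]);L=np.asarray(L,float)
    return np.c_[p[0]+c*L[:,0]-s*L[:,1],p[1]+s*L[:,0]+c*L[:,1],L[:,2]]
def fit(obs,x0):
    """obs: list of (camera, calib, local points, pixels)"""
    f=lambda p:np.concatenate([(proj(n,world(p,L),c)-np.array(px)).ravel() for n,c,L,px in obs])
    r=least_squares(f,x0,x_scale=[100,100,1],loss="soft_l1");return r.x,f(r.x).reshape(-1,2)
E
python3 - <<'E'
from h import *
np.set_printoptions(precision=3,suppress=True)
S=get_calibration("scene");D=get_calibration("side")
def px(c,o,s):return (np.array(c,float)+.5)/s-.5+np.array(o)
k=400/68
vs=([[-38,62,69],[38,62,69],[-38,37,69],[-24,37,44],[24,7,44],[-24,7,44],[38,37,69]],px([[82,78],[212,42],[95,95],[138,128],[238,118],[160,148],[230,58]],(212,165),k))
vd=([[-38,62,69],[38,62,69],[-38,37,69],[38,37,69],[-24,7,44],[24,7,44]],px([[112,62],[222,62],[114,83],[224,83],[131,136],[201,136]],(276,146),k))
p,r=fit([("scene",S,*vs),("side",D,*vd)],[600,100,0]);print("vice",p,r)
k=400/108
ss=([[-67,118,6],[67,-118,6],[0,62,109]],px([[25,175],[368,256],[143,58]],(318,185),k))
sd=([[-67,118,6],[67,118,6],[-67,-118,6],[67,-118,6],[0,62,109]],px([[112,92],[252,96],[104,272],[260,274],[187,47]],(290,200),k))
q,r=fit([("scene",S,*ss),("side",D,*sd)],[700,-300,0]);print("station",q,r)
print("cap",world(q,[[0,62,109]]),"tray",world(q,[[0,-59,6]]))
print("block",world(p,[[0,49.5,43.5]]),"jaw",world(p,[[0,22,44]]))
E
```

```text
vice [577.727 222.298  -0.299] [[ 0.569 -0.612]
 [-0.751 -0.6  ]
 [ 2.094 -0.767]
 [-0.604 -0.543]
 [ 0.193  0.409]
 [ 0.259 -0.537]
 [ 0.06  -0.73 ]
 [ 0.402  0.549]
 [-0.574  0.82 ]
 [-0.344  0.028]
 [-1.099  0.303]
 [-0.206 -0.105]
 [-0.711  0.07 ]]
station [ 587.312 -220.993   -0.325] [[-0.326 -1.397]
 [ 0.728 -0.617]
 [-0.138 -0.414]
 [ 0.308 -0.51 ]
 [-0.435 -0.371]
 [-0.67   0.629]
 [ 0.193  1.636]
 [-0.307  0.027]]
cap [[ 607.132 -162.246  109.   ]] tray [[ 568.451 -276.897    6.   ]]
block [[592.331 269.594  43.5  ]] jaw [[584.218 243.318  44.   ]]
```

```bash
python3 -m jog '[{"delta_pos":[0.4,-0.48,0],"dr":[0,0,-0.126],"fingers":1},{"delta_pos":[0.4,-0.48,0],"dr":[0,0,-0.126],"fingers":1},{"delta_pos":[0.4,-0.48,0],"dr":[0,0,-0.126],"fingers":1},{"delta_pos":[0.4,-0.48,0],"dr":[0,0,-0.126],"fingers":1},{"delta_pos":[0.4,-0.48,0],"dr":[0,0,-0.126],"fingers":1},{"delta_pos":[0.4,-0.48,0],"dr":[0,0,-0.126],"fingers":1},{"delta_pos":[0.4,-0.48,0],"dr":[0,0,-0.126],"fingers":1},{"delta_pos":[0.4,-0.48,0],"dr":[0,0,-0.126],"fingers":1},{"delta_pos":[0.4,-0.48,0],"dr":[0,0,-0.126],"fingers":1},{"delta_pos":[0.4,-0.48,0],"dr":[0,0,-0.126],"fingers":1}]'
python3 -m jog '[{"delta_pos":[0.36,-0.42,-0.05],"dr":[0,0,-0.126],"fingers":1},{"delta_pos":[0.36,-0.42,-0.05],"dr":[0,0,-0.126],"fingers":1},{"delta_pos":[0.36,-0.42,-0.05],"dr":[0,0,-0.126],"fingers":1},{"delta_pos":[0.36,-0.42,-0.05],"dr":[0,0,-0.126],"fingers":1},{"delta_pos":[0.36,-0.42,-0.05],"dr":[0,0,-0.126],"fingers":1},{"delta_pos":[0.36,-0.42,-0.05],"dr":[0,0,-0.126],"fingers":1},{"delta_pos":[0.36,-0.42,-0.05],"dr":[0,0,-0.126],"fingers":1},{"delta_pos":[0.36,-0.42,-0.05],"dr":[0,0,-0.126],"fingers":1},{"delta_pos":[0.36,-0.42,-0.05],"dr":[0,0,-0.126],"fingers":1},{"delta_pos":[0.36,-0.42,-0.05],"dr":[0,0,-0.126],"fingers":1}]'
cat >> h.py <<'E'
def yaw(q):
    from scipy.spatial.transform import Rotation as Ro
    R=Ro.from_quat([q[1],q[2],q[3],q[0]]).as_matrix();return np.degrees(np.arctan2(R[1,1],R[0,1])),R[:,2]
def st():
    o=bot.get_obs();print("t",o["clock"],"tcp",o["eef_pos"].round(1),"yaw",yaw(o["tcp_rot"]),"F",o["contact_force"].round(1),"T",o["torque"].round(2),"w",round(o["grip_width"],3),"q",o["qpos"].round(2),"gf",o["gripper_force"])
def snap(name,c):
    cal=get_calibration(c);im=read_camera(c);cv2.imwrite(f"pics/{name}.png",im[...,::-1]);np.savez(f"pics/{name}.npz",**cal);return cal
E
python3 -c "
from h import *
st();snap('w1','wrist')"
```

```text
clock: 0.98
eef_pos: [405.3, 454.5, 303.9]
tcp_rot: [0.0, 0.514, 0.858, -0.0]
contact_force: [0.3, -0.9, 0.0]
grip_width: 1.0
gripper_force: 0.0
clock: 1.82
eef_pos: [583.6, 247.7, 278.4]
tcp_rot: [-0.001, 0.803, 0.595, -0.0]
contact_force: [-0.5, 0.8, 0.4]
grip_width: 1.004
gripper_force: 0.0
t 1.8167 tcp [583.6 247.7 278.4] yaw (np.float64(-16.922472951994536), array([-1.23141954e-03,  7.01410259e-04, -9.99998996e-01])) F [-0.5  0.8  0.4] T [-0.03 -0.    0.02] w 1.004 q [-0.77  0.55  0.42  1.86 -0.31  0.8  -0.48] gf 0.0
```

View pics/w1.png

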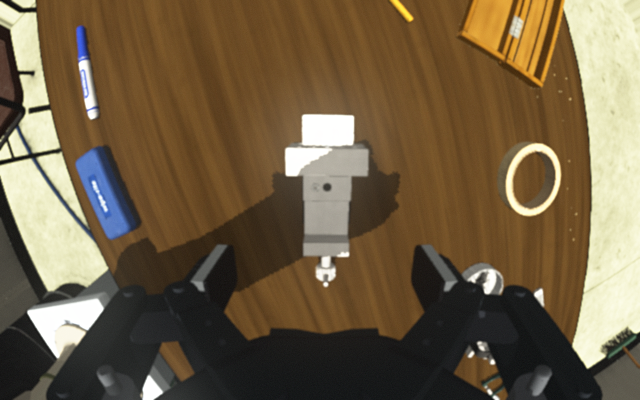

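The wrist view shows the vice upright at (327,195). The block top spans about (286,148)-(368,176), the fixed jaw (303,115)-(354,143), and the sliding jaw top runs from about y 177 to 200. I overlay the fit on an enlarged crop.

```bash
python3 - <<'E'
from h import *
c=dict(np.load("pics/w1.npz"));im=cv2.imread("pics/w1.png")
x0,y0,k=267,105,6
cr=cv2.resize(im[y0:y0+100,x0:x0+120],None,fx=k,fy=k,interpolation=cv2.INTER_CUBIC)
p=[577.7,222.3,-.299]
for nm,L,col in [("b",[[-38,37,69],[38,37,69],[38,62,69],[-38,62,69]],(0,0,255)),("f",[[-25,62,44],[25,62,44],[25,92,44],[-25,92,44]],(0,160,0)),("j",[[-24,7,44],[24,7,44],[24,37,44],[-24,37,44]],(255,0,0))]:
    u=proj("wrist",world(p,L),c);print(nm,u.round(1).tolist())
    cv2.polylines(cr,[((u-[x0,y0]+.5)*k-.5).astype(int)],True,col,1)
cv2.imwrite("pics/w1c.png",cr)
E
```

```text
b [[285.1, 174.8], [367.2, 175.2], [368.1, 148.4], [284.5, 148.0]]
f [[300.8, 145.0], [351.5, 145.2], [352.0, 114.9], [300.6, 114.6]]
j [[302.4, 198.7], [349.3, 198.9], [350.0, 170.1], [302.0, 169.8]]
```

View pics/w1c.png

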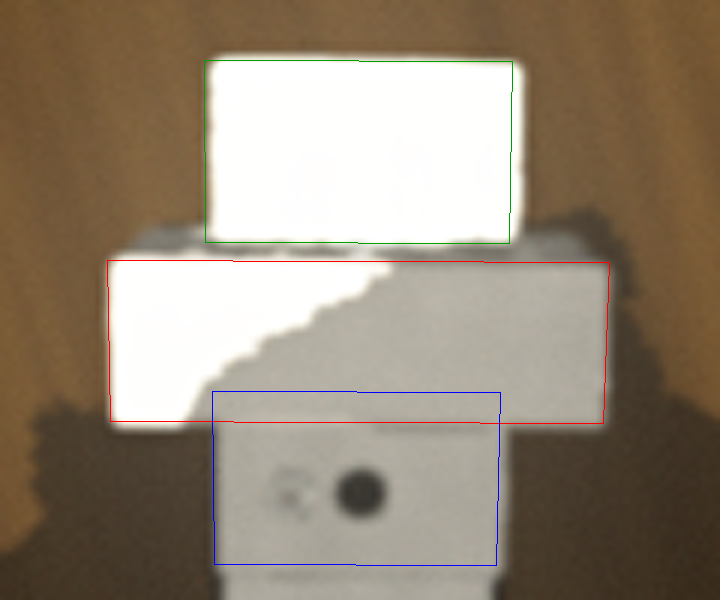

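The fit is within about 1 px, so I go down over the jaw.

```bash
python3 -m jog '[{"delta_pos":[-0.002,-0.014,-0.05],"dr":[0,0,0],"fingers":1},{"delta_pos":[-0.002,-0.014,-0.1],"dr":[0,0,0],"fingers":1},{"delta_pos":[-0.002,-0.014,-0.15],"dr":[0,0,0],"fingers":1},{"delta_pos":[-0.002,-0.014,-0.2],"dr":[0,0,0],"fingers":1},{"delta_pos":[-0.002,-0.014,-0.25],"dr":[0,0,0],"fingers":1},{"delta_pos":[-0.002,-0.014,-0.3],"dr":[0,0,0],"fingers":1},{"delta_pos":[-0.002,-0.014,-0.33],"dr":[0,0,0],"fingers":1},{"delta_pos":[-0.002,-0.014,-0.35],"dr":[0,0,0],"fingers":1},{"delta_pos":[-0.002,-0.014,-0.362],"dr":[0,0,0],"fingers":1},{"delta_pos":[-0.002,-0.014,-0.362],"dr":[0,0,0],"fingers":1}]'
python3 -m jog '[{"delta_pos":[0,0,0],"dr":[0,0,0],"fingers":0.3},{"delta_pos":[0,0,0],"dr":[0,0,0],"fingers":0.3},{"delta_pos":[0,0,0],"dr":[0,0,0],"fingers":0.3},{"delta_pos":[0,0,0],"dr":[0,0,0],"fingers":0.3},{"delta_pos":[0,0,0],"dr":[0,0,0],"fingers":0.3},{"delta_pos":[0,0,0],"dr":[0,0,0],"fingers":0.3},{"delta_pos":[0,0,0],"dr":[0,0,0],"fingers":0.3},{"delta_pos":[0,0,0],"dr":[0,0,0],"fingers":0.3},{"delta_pos":[0,0,0],"dr":[0,0,0],"fingers":0.3},{"delta_pos":[0,0,0],"dr":[0,0,0],"fingers":0.3}]'; python3 -c "
from h import *
st()"
```

```text
clock: 2.7
eef_pos: [582.7, 239.6, 97.1]
tcp_rot: [-0.0, 0.804, 0.595, -0.001]
contact_force: [-0.2, -1.1, -0.4]
grip_width: 1.0
gripper_force: 0.0
clock: 3.53
eef_pos: [583.7, 238.9, 99.3]
tcp_rot: [-0.0, 0.804, 0.594, 0.001]
contact_force: [-1.2, 0.2, 7.8]
grip_width: 0.556
gripper_force: 61.5
t 3.5333 tcp [583.7 238.9  99.3] yaw (np.float64(-17.10687815782483), array([ 0.00125307,  0.00121532, -0.99999848])) F [-1.2  0.2  7.8] T [ 0.    0.41 -0.12] w 0.556 q [-0.65  0.77  0.27  1.97 -0.44  0.45 -0.36] gf 61.502273082733154
```

```bash
python3 -m jog '[{"delta_pos":[-0.001,-0.004,0],"dr":[0,0,0],"fingers":0.3},{"delta_pos":[-0.0025,-0.008,0],"dr":[0,0,0],"fingers":0.3},{"delta_pos":[-0.0035,-0.012,0],"dr":[0,0,0],"fingers":0.3},{"delta_pos":[-0.005,-0.016,0],"dr":[0,0,0],"fingers":0.3},{"delta_pos":[-0.006,-0.02,0],"dr":[0,0,0],"fingers":0.3},{"delta_pos":[-0.0075,-0.024,0],"dr":[0,0,0],"fingers":0.3},{"delta_pos":[-0.0085,-0.028,0],"dr":[0,0,0],"fingers":0.3},{"delta_pos":[-0.01,-0.032,0],"dr":[0,0,0],"fingers":0.3},{"delta_pos":[-0.011,-0.036,0],"dr":[0,0,0],"fingers":0.3},{"delta_pos":[-0.011,-0.036,0],"dr":[0,0,0],"fingers":0.3}]'; python3 -c "
from h import *
st()"
```

```text
clock: 4.37
eef_pos: [578.5, 222.3, 99.3]
tcp_rot: [-0.001, 0.804, 0.594, 0.002]
contact_force: [0.2, 4.1, 5.7]
grip_width: 0.56
gripper_force: 61.4
t 4.3667 tcp [578.5 222.3  99.3] yaw (np.float64(-17.06707679206382), array([ 0.00207294,  0.00300209, -0.99999335])) F [0.2 4.1 5.7] T [ 1.    0.22 -0.22] w 0.56 q [-0.62  0.77  0.25  1.99 -0.44  0.43 -0.34] gf 61.374088525772095
```

Moved about 17.5 mm; I continue in small steps until it meets the end stop.

```bash
python3 -m jog '[{"delta_pos":[-0.001,-0.003,0],"dr":[0,0,0],"fingers":0.3},{"delta_pos":[-0.002,-0.005,0],"dr":[0,0,0],"fingers":0.3},{"delta_pos":[-0.002,-0.007,0],"dr":[0,0,0],"fingers":0.3},{"delta_pos":[-0.0025,-0.008,0],"dr":[0,0,0],"fingers":0.3},{"delta_pos":[-0.003,-0.009,0],"dr":[0,0,0],"fingers":0.3},{"delta_pos":[-0.003,-0.01,0],"dr":[0,0,0],"fingers":0.3},{"delta_pos":[-0.003,-0.01,0],"dr":[0,0,0],"fingers":0.3},{"delta_pos":[-0.003,-0.01,0],"dr":[0,0,0],"fingers":0.3},{"delta_pos":[-0.003,-0.01,0],"dr":[0,0,0],"fingers":0.3},{"delta_pos":[-0.003,-0.01,0],"dr":[0,0,0],"fingers":0.3}]'; python3 -c "
from h import *
st()"
```

```text
clock: 5.2
eef_pos: [577.4, 219.2, 99.3]
tcp_rot: [-0.001, 0.804, 0.595, 0.003]
contact_force: [0.3, 9.7, 3.0]
grip_width: 0.552
gripper_force: 61.2
t 5.2 tcp [577.4 219.2  99.3] yaw (np.float64(-17.00855567438007), array([ 0.00314284,  0.00474865, -0.99998379])) F [0.3 9.7 3. ] T [ 2.05  0.05 -0.41] w 0.552 q [-0.62  0.76  0.25  2.   -0.44  0.43 -0.33] gf 61.19474530220032
```

```bash
python3 -m jog '[{"delta_pos":[-0.001,-0.003,0],"dr":[0,0,0],"fingers":0.3},{"delta_pos":[-0.002,-0.006,0],"dr":[0,0,0],"fingers":0.3},{"delta_pos":[-0.003,-0.008,0],"dr":[0,0,0],"fingers":0.3},{"delta_pos":[-0.003,-0.01,0],"dr":[0,0,0],"fingers":0.3},{"delta_pos":[-0.003,-0.01,0],"dr":[0,0,0],"fingers":0.3},{"delta_pos":[-0.003,-0.01,0],"dr":[0,0,0],"fingers":0.3},{"delta_pos":[-0.003,-0.01,0],"dr":[0,0,0],"fingers":0.3},{"delta_pos":[-0.003,-0.01,0],"dr":[0,0,0],"fingers":0.3},{"delta_pos":[-0.003,-0.01,0],"dr":[0,0,0],"fingers":0.3},{"delta_pos":[-0.003,-0.01,0],"dr":[0,0,0],"fingers":0.3}]'; python3 -c "
from h import *
st()"
```

```text
clock: 6.03
eef_pos: [577.2, 218.7, 99.4]
tcp_rot: [-0.002, 0.803, 0.596, 0.005]
contact_force: [4.8, 23.0, -3.5]
grip_width: 0.556
gripper_force: 62.7
t 6.0333 tcp [577.2 218.7  99.4] yaw (np.float64(-16.871429357088438), array([ 0.00627607,  0.00966821, -0.99993357])) F [ 4.8 23.  -3.5] T [ 5.   -0.69 -0.77] w 0.556 q [-0.61  0.76  0.24  2.   -0.44  0.42 -0.32] gf 62.6670241355896
```

The jaw is at its end stop: 20.8 mm of travel, and the force rises without further motion. I ease off, release and rise.

```bash
python3 -m jog '[{"delta_pos":[0.002,0.006,0],"dr":[0,0,0],"fingers":0.3},{"delta_pos":[0.003,0.01,0],"dr":[0,0,0],"fingers":0.3},{"delta_pos":[0.003,0.01,0],"dr":[0,0,0],"fingers":1},{"delta_pos":[0.003,0.01,0],"dr":[0,0,0],"fingers":1},{"delta_pos":[0.003,0.01,0],"dr":[0,0,0],"fingers":1},{"delta_pos":[0.003,0.01,0],"dr":[0,0,0],"fingers":1},{"delta_pos":[0.003,0.01,0.02],"dr":[0,0,0],"fingers":1},{"delta_pos":[0.003,0.01,0.08],"dr":[0,0,0],"fingers":1},{"delta_pos":[0.003,0.01,0.15],"dr":[0,0,0],"fingers":1},{"delta_pos":[0.003,0.01,0.18],"dr":[0,0,0],"fingers":1}]'; python3 -m jog '[{"delta_pos":[0.01,0.04,0],"dr":[0,0,-0.25],"fingers":1},{"delta_pos":[0.02,0.08,0],"dr":[0,0,-0.25],"fingers":0.7},{"delta_pos":[0.033,0.105,0],"dr":[0,0,-0.25],"fingers":0.7},{"delta_pos":[0.033,0.105,0],"dr":[0,0,-0.25],"fingers":0.7},{"delta_pos":[0.033,0.105,0],"dr":[0,0,-0.25],"fingers":0.7},{"delta_pos":[0.033,0.105,0],"dr":[0,0,-0.25],"fingers":0.7},{"delta_pos":[0.033,0.105,0],"dr":[0,0,-0.25],"fingers":0.7},{"delta_pos":[0.033,0.105,0],"dr":[0,0,-0.25],"fingers":0.7},{"delta_pos":[0.033,0.105,0],"dr":[0,0,-0.25],"fingers":0.7},{"delta_pos":[0.033,0.105,0],"dr":[0,0,-0.25],"fingers":0.7}]'; python3 -c "
from h import *
st()"
```

```text
clock: 6.87
eef_pos: [577.4, 215.1, 191.8]
tcp_rot: [0.0, 0.805, 0.594, 0.001]
contact_force: [1.0, 0.6, -0.6]
grip_width: 1.003
gripper_force: 0.0
clock: 7.7
eef_pos: [592.8, 268.0, 188.7]
tcp_rot: [-0.0, 1.0, 0.008, 0.0]
contact_force: [-0.1, 0.4, 0.5]
grip_width: 0.701
gripper_force: 0.0
t 7.7 tcp [592.8 268.  188.7] yaw (np.float64(-89.08351119616158), array([ 3.35662848e-05,  6.77218976e-04, -9.99999770e-01])) F [-0.1  0.4  0.5] T [-0.03  0.   -0.07] w 0.701 q [-0.95  0.76  0.72  1.9  -0.72  0.76 -1.37] gf 0.0
```

```bash
python3 -m jog '[{"delta_pos":[0,0.001,0],"dr":[0,0,-0.02],"fingers":0.7},{"delta_pos":[0,0.001,0],"dr":[0,0,-0.04],"fingers":0.7},{"delta_pos":[0,0.001,-0.02],"dr":[0,0,-0.05],"fingers":0.7},{"delta_pos":[0,0.001,-0.05],"dr":[0,0,-0.05],"fingers":0.7},{"delta_pos":[0,0.001,-0.08],"dr":[0,0,-0.05],"fingers":0.7},{"delta_pos":[0,0.001,-0.1],"dr":[0,0,-0.05],"fingers":0.7},{"delta_pos":[0,0.001,-0.12],"dr":[0,0,-0.05],"fingers":0.7},{"delta_pos":[0,0.001,-0.13],"dr":[0,0,-0.05],"fingers":0.7},{"delta_pos":[0,0.001,-0.138],"dr":[0,0,-0.05],"fingers":0.7},{"delta_pos":[0,0.001,-0.138],"dr":[0,0,-0.05],"fingers":0.7}]'; python3 -c "
from h import *
st()"; python3 -m jog '[{"delta_pos":[0,0,0],"dr":[0,0,0],"fingers":0.1},{"delta_pos":[0,0,0],"dr":[0,0,0],"fingers":0.1},{"delta_pos":[0,0,0],"dr":[0,0,0],"fingers":0.1},{"delta_pos":[0,0,0],"dr":[0,0,0],"fingers":0.1},{"delta_pos":[0,0,0],"dr":[0,0,0],"fingers":0.1},{"delta_pos":[0,0,0],"dr":[0,0,0],"fingers":0.1},{"delta_pos":[0,0,0],"dr":[0,0,0],"fingers":0.1},{"delta_pos":[0,0,0],"dr":[0,0,0],"fingers":0.1},{"delta_pos":[0,0,0],"dr":[0,0,0],"fingers":0.1},{"delta_pos":[0,0,0],"dr":[0,0,0],"fingers":0.1}]'; python3 -c "
from h import *
st()"
```

```text
clock: 8.53
eef_pos: [592.8, 268.3, 118.2]
tcp_rot: [0.0, 0.989, -0.145, -0.0]
contact_force: [0.1, 0.6, 0.4]
grip_width: 0.703
gripper_force: 0.0
t 8.5333 tcp [592.8 268.3 118.2] yaw (np.float64(-106.71084146084571), array([-8.09000502e-04, -3.11516925e-04, -9.99999624e-01])) F [0.1 0.6 0.4] T [ 0.01 -0.03  0.01] w 0.703 q [-0.94  0.87  0.71  1.93 -0.9   0.69 -1.53] gf 0.0
clock: 9.37
eef_pos: [593.2, 268.8, 119.6]
tcp_rot: [-0.0, 0.989, -0.145, 0.0]
contact_force: [-1.6, 1.0, 5.0]
grip_width: 0.281
gripper_force: 59.2
t 9.3667 tcp [593.2 268.8 119.6] yaw (np.float64(-106.70105830940969), array([ 9.28125020e-04,  7.02139318e-04, -9.99999323e-01])) F [-1.6  1.   5. ] T [-0.01  0.2  -0.02] w 0.281 q [-0.94  0.87  0.71  1.93 -0.89  0.69 -1.53] gf 59.232067465782166
```

```bash
python3 -m jog '[{"delta_pos":[0,0,0.01],"dr":[0,0,0],"fingers":0.1},{"delta_pos":[0,0,0.02],"dr":[0,0,0],"fingers":0.1},{"delta_pos":[0,0,0.04],"dr":[0,0,0],"fingers":0.1},{"delta_pos":[0,0,0.07],"dr":[0,0,0],"fingers":0.1},{"delta_pos":[0,0,0.11],"dr":[0,0,0],"fingers":0.1},{"delta_pos":[0,0,0.16],"dr":[0,0,0],"fingers":0.1},{"delta_pos":[0,0,0.21],"dr":[0,0,0],"fingers":0.1},{"delta_pos":[0,0,0.26],"dr":[0,0,0],"fingers":0.1},{"delta_pos":[0,0,0.3],"dr":[0,0,0],"fingers":0.1},{"delta_pos":[0,0,0.33],"dr":[0,0,0],"fingers":0.1}]'; python3 -c "
from h import *
st();snap('sc2','scene')
im=cv2.imread('pics/sc2.png');cv2.imwrite('pics/sc2c.png',cv2.resize(im[110:230,190:350],(800,600),interpolation=cv2.INTER_CUBIC))"
```

```text
clock: 10.2
eef_pos: [593.0, 268.2, 286.9]
tcp_rot: [-0.001, 0.989, -0.146, 0.001]
contact_force: [0.2, -0.3, -7.0]
grip_width: 0.283
gripper_force: 59.9
t 10.2 tcp [593.  268.2 286.9] yaw (np.float64(-106.74909133136163), array([ 1.65785053e-03,  8.31075042e-04, -9.99998280e-01])) F [ 0.2 -0.3 -7. ] T [-0.02 -0.02  0.06] w 0.283 q [-1.06  0.69  0.92  1.83 -0.67  0.96 -1.71] gf 59.8832631111145
```

View pics/sc2c.png

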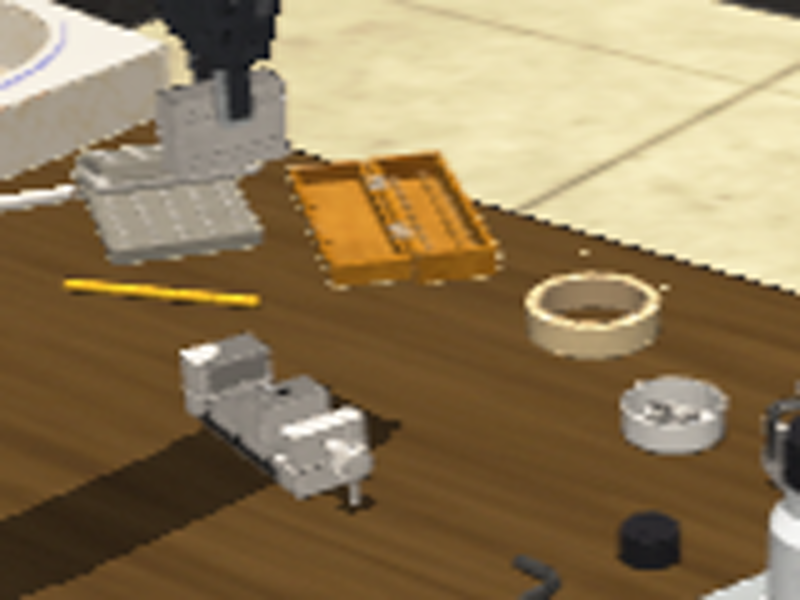

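The picture shows the block upright in the fingers at (225,120), the vice empty and the jaw slid towards the screw. I carry the block over to the tray.

```bash
python3 -m jog '[{"delta_pos":[0,-0.04,0],"dr":[0,0,0],"fingers":0.1},{"delta_pos":[0,-0.11,0],"dr":[0,0,0],"fingers":0.1},{"delta_pos":[-0.01,-0.18,0],"dr":[0,0,0],"fingers":0.1},{"delta_pos":[-0.01,-0.25,0],"dr":[0,0,0],"fingers":0.1},{"delta_pos":[-0.02,-0.32,0],"dr":[0,0,-0.005],"fingers":0.1},{"delta_pos":[-0.02,-0.39,0],"dr":[0,0,-0.005],"fingers":0.1},{"delta_pos":[-0.03,-0.46,0],"dr":[0,0,-0.005],"fingers":0.1},{"delta_pos":[-0.03,-0.53,0],"dr":[0,0,-0.005],"fingers":0.1},{"delta_pos":[-0.03,-0.59,0],"dr":[0,0,-0.005],"fingers":0.1},{"delta_pos":[-0.03,-0.65,0],"dr":[0,0,-0.005],"fingers":0.1}]'; python3 -m jog '[{"delta_pos":[0,-0.06,0],"dr":[0,0,0],"fingers":0.1},{"delta_pos":[-0.01,-0.12,0],"dr":[0,0,0],"fingers":0.1},{"delta_pos":[-0.01,-0.18,0],"dr":[0,0,0],"fingers":0.1},{"delta_pos":[-0.01,-0.24,0],"dr":[0,0,0],"fingers":0.1},{"delta_pos":[-0.02,-0.3,0],"dr":[0,0,0],"fingers":0.1},{"delta_pos":[-0.02,-0.35,0],"dr":[0,0,0],"fingers":0.1},{"delta_pos":[-0.02,-0.39,0],"dr":[0,0,0],"fingers":0.1},{"delta_pos":[-0.02,-0.42,0],"dr":[0,0,0],"fingers":0.1},{"delta_pos":[-0.02,-0.44,0],"dr":[0,0,0],"fingers":0.1},{"delta_pos":[-0.02,-0.44,0],"dr":[0,0,0],"fingers":0.1}]';python3 -c "
from h import *
st()"
```

```text
clock: 11.08
eef_pos: [577.1, -58.2, 283.8]
tcp_rot: [-0.0, 0.987, -0.161, -0.0]
contact_force: [1.1, 0.5, -7.6]
grip_width: 0.281
gripper_force: 60.1
clock: 11.92
eef_pos: [567.0, -278.8, 283.9]
tcp_rot: [0.001, 0.987, -0.162, -0.0]
contact_force: [0.5, -1.1, -6.8]
grip_width: 0.285
gripper_force: 60.2
t 11.9167 tcp [ 567.  -278.8  283.9] yaw (np.float64(-108.69539399534361), array([-3.20686216e-04, -1.44640567e-03, -9.99998903e-01])) F [ 0.5 -1.1 -6.8] T [-0.08 -0.01  0.02] w 0.285 q [-0.15  0.64  0.84  1.87 -0.6   0.9  -0.92] gf 60.19840478897095
```

```bash
python3 -m jog '[{"delta_pos":[0.002,0.002,-0.04],"dr":[0,0,0],"fingers":0.1},{"delta_pos":[0.002,0.002,-0.1],"dr":[0,0,0],"fingers":0.1},{"delta_pos":[0.002,0.002,-0.16],"dr":[0,0,0],"fingers":0.1},{"delta_pos":[0.002,0.002,-0.22],"dr":[0,0,0],"fingers":0.1},{"delta_pos":[0.002,0.002,-0.27],"dr":[0,0,0],"fingers":0.1},{"delta_pos":[0.002,0.002,-0.3],"dr":[0,0,0],"fingers":0.1},{"delta_pos":[0.002,0.002,-0.32],"dr":[0,0,0],"fingers":0.1},{"delta_pos":[0.002,0.002,-0.335],"dr":[0,0,0],"fingers":0.1},{"delta_pos":[0.002,0.002,-0.342],"dr":[0,0,0],"fingers":0.1},{"delta_pos":[0.002,0.002,-0.342],"dr":[0,0,0],"fingers":0.1}]'; python3 -m jog '[{"delta_pos":[0,0,-0.002],"dr":[0,0,0],"fingers":0.1},{"delta_pos":[0,0,-0.004],"dr":[0,0,0],"fingers":0.1},{"delta_pos":[0,0,-0.006],"dr":[0,0,0],"fingers":0.1},{"delta_pos":[0,0,-0.008],"dr":[0,0,0],"fingers":0.1},{"delta_pos":[0,0,-0.01],"dr":[0,0,0],"fingers":0.1},{"delta_pos":[0,0,-0.01],"dr":[0,0,0],"fingers":0.1},{"delta_pos":[0,0,-0.01],"dr":[0,0,0],"fingers":0.1},{"delta_pos":[0,0,-0.01],"dr":[0,0,0],"fingers":0.1},{"delta_pos":[0,0,-0.01],"dr":[0,0,0],"fingers":0.1},{"delta_pos":[0,0,-0.01],"dr":[0,0,0],"fingers":0.1}]';python3 -c "
from h import *
st()"
```

```text
clock: 12.75
eef_pos: [569.1, -275.1, 112.8]
tcp_rot: [-0.0, 0.987, -0.161, -0.0]
contact_force: [0.5, -0.4, -6.7]
grip_width: 0.284
gripper_force: 60.0
clock: 13.58
eef_pos: [568.9, -275.4, 107.9]
tcp_rot: [-0.0, 0.987, -0.161, -0.0]
contact_force: [-0.3, 0.2, -7.0]
grip_width: 0.283
gripper_force: 60.0
t 13.5833 tcp [ 568.9 -275.4  107.9] yaw (np.float64(-108.5147829044122), array([-6.42620319e-05,  1.62696658e-05, -9.99999998e-01])) F [-0.3  0.2 -7. ] T [-0.04 -0.05  0.04] w 0.283 q [-0.01  0.84  0.6   1.97 -0.84  0.6  -0.73] gf 60.020697712898254
```

```bash
python3 -m jog '[{"delta_pos":[0,0,-0.001],"dr":[0,0,0],"fingers":0.1},{"delta_pos":[0,0,-0.002],"dr":[0,0,0],"fingers":0.1},{"delta_pos":[0,0,-0.003],"dr":[0,0,0],"fingers":0.1},{"delta_pos":[0,0,-0.004],"dr":[0,0,0],"fingers":0.1},{"delta_pos":[0,0,-0.005],"dr":[0,0,0],"fingers":0.1},{"delta_pos":[0,0,-0.006],"dr":[0,0,0],"fingers":0.1},{"delta_pos":[0,0,-0.006],"dr":[0,0,0],"fingers":0.1},{"delta_pos":[0,0,-0.006],"dr":[0,0,0],"fingers":0.1},{"delta_pos":[0,0,-0.006],"dr":[0,0,0],"fingers":0.1},{"delta_pos":[0,0,-0.006],"dr":[0,0,0],"fingers":0.1}]';python3 -c "
from h import *
st()"
```

```text
clock: 14.42
eef_pos: [568.8, -275.5, 107.6]
tcp_rot: [-0.001, 0.987, -0.161, 0.001]
contact_force: [-6.3, 6.2, 25.5]
grip_width: 0.279
gripper_force: 64.3
t 14.4167 tcp [ 568.8 -275.5  107.6] yaw (np.float64(-108.53453213275758), array([ 0.00218327,  0.00125422, -0.99999683])) F [-6.3  6.2 25.5] T [1.2  1.45 0.04] w 0.279 q [-0.01  0.84  0.59  1.98 -0.84  0.59 -0.73] gf 64.26371812820435
```

Contact with the tray floor at z 107.6. I ease off, release and rise to above the canister.

```bash
python3 -m jog '[{"delta_pos":[0,0,0.003],"dr":[0,0,0],"fingers":0.1},{"delta_pos":[0,0,0.005],"dr":[0,0,0],"fingers":0.1},{"delta_pos":[0,0,0.005],"dr":[0,0,0],"fingers":0.4},{"delta_pos":[0,0,0.005],"dr":[0,0,0],"fingers":0.6},{"delta_pos":[0,0,0.005],"dr":[0,0,0],"fingers":0.6},{"delta_pos":[0,0,0.01],"dr":[0,0,0],"fingers":0.6},{"delta_pos":[0,0,0.04],"dr":[0,0,0],"fingers":0.6},{"delta_pos":[0,0,0.1],"dr":[0,0,0],"fingers":0.6},{"delta_pos":[0,0,0.17],"dr":[0,0,0],"fingers":0.6},{"delta_pos":[0,0,0.24],"dr":[0,0,0],"fingers":0.6}]';python3 -m jog '[{"delta_pos":[0,0,0.06],"dr":[0,0,0],"fingers":1},{"delta_pos":[0,0,0.12],"dr":[0,0,0],"fingers":1},{"delta_pos":[0.02,0.06,0.15],"dr":[0,0,0],"fingers":1},{"delta_pos":[0.04,0.12,0.15],"dr":[0,0,0],"fingers":1},{"delta_pos":[0.06,0.18,0.15],"dr":[0,0,0],"fingers":1},{"delta_pos":[0.077,0.226,0.15],"dr":[0,0,0],"fingers":1},{"delta_pos":[0.077,0.226,0.15],"dr":[0,0,0],"fingers":1},{"delta_pos":[0.077,0.226,0.15],"dr":[0,0,0],"fingers":1},{"delta_pos":[0.077,0.226,0.15],"dr":[0,0,0],"fingers":1},{"delta_pos":[0.077,0.226,0.15],"dr":[0,0,0],"fingers":1}]';python3 - <<'E'
from h import *
st();c=snap('w2','wrist')
q=[587.3,-221,-.325]
im=cv2.imread('pics/w2.png');k=1.25;im=cv2.resize(im,None,fx=k,fy=k)
a=np.linspace(0,2*np.pi,40)
for L in ([[26*np.cos(t),62+26*np.sin(t),124] for t in a],[[-67,-118,6],[67,-118,6],[67,118,6],[-67,118,6]]):
    cv2.polylines(im,[((proj("wrist",world(q,L),c)+.5)*k-.5).astype(int)],True,(0,0,255),1)
print(proj("wrist",world(q,[[0,62,124],[0,62,94]]),c))
cv2.imwrite('pics/w2o.png',im)
E
```

```text
clock: 15.25
eef_pos: [568.4, -275.6, 225.9]
tcp_rot: [0.0, 0.987, -0.161, -0.001]
contact_force: [1.3, -0.4, 0.1]
grip_width: 0.601
gripper_force: 0.0
clock: 16.08
eef_pos: [606.8, -163.9, 300.1]
tcp_rot: [0.0, 0.987, -0.162, 0.0]
contact_force: [-0.3, -0.5, -0.1]
grip_width: 0.999
gripper_force: 0.0
t 16.0833 tcp [ 606.8 -163.9  300.1] yaw (np.float64(-108.62631007634326), array([ 8.22552853e-05, -6.94493051e-04, -9.99999755e-01])) F [-0.3 -0.5 -0.1] T [ 0.01 -0.01  0.02] w 0.999 q [-0.37  0.63  0.88  1.87 -0.6   0.93 -1.11] gf 0.0
[[320.91409366 197.01428636]
 [321.18583763 188.19357797]]
```

View pics/w2o.png

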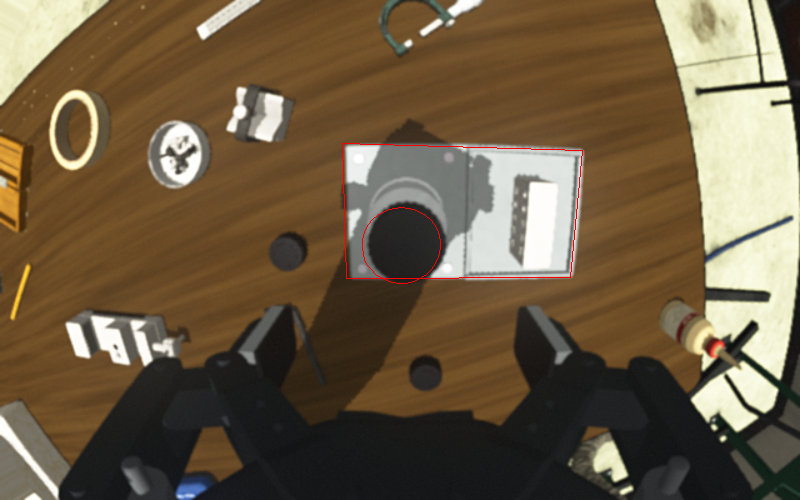

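The block stands in the tray at (535,223) with the fingers clear. The cap's top is near (404,242). I refine the cap position by silhouette.

```bash
python3 - <<'E'
from h import *
c=dict(np.load("pics/w2.npz"));im=cv2.imread("pics/w2.png");g=cv2.cvtColor(im,cv2.COLOR_BGR2GRAY)
x0,y0=270,140;m=((g<40).astype(np.uint8)*255)[y0:250,x0:375]
n,l,s,ce=cv2.connectedComponentsWithStats(m);i=1+np.argmax(s[1:,4]);print(s[i],s[i,0]+x0,s[i,1]+y0)
B=(l==i)
a=np.linspace(0,2*np.pi,90)
def sil(x,y):
    M=np.zeros(B.shape,np.uint8);P=np.vstack([proj("wrist",[[x+26*np.cos(t),y+26*np.sin(t),z] for t in a],c) for z in (94,124)])
    h=cv2.convexHull(((P-[x0,y0])*16).astype(np.int32));cv2.fillConvexPoly(M,h,1,shift=4);return M>0
best=max(((sil(x,y)&B).sum()/(sil(x,y)|B).sum(),x,y) for x in np.arange(598,618,1.) for y in np.arange(-172,-152,1.))
print(best)
E
```

```text
[  25   23   59   64 2244] 295 163
(np.float64(0.6710526315789473), np.float64(605.0), np.float64(-166.0))
```

```bash
python3 - <<'E'
from h import *
c=dict(np.load("pics/w2.npz"));g=cv2.cvtColor(cv2.imread("pics/w2.png"),cv2.COLOR_BGR2GRAY)
for y in range(160,232,6):print(y,g[y,284:362:3])
a=np.linspace(0,2*np.pi,90);x0,y0=270,140
m=((g<50).astype(np.uint8)*255)[y0:250,x0:375];m=cv2.morphologyEx(m,cv2.MORPH_OPEN,np.ones((5,5)))
n,l,s,ce=cv2.connectedComponentsWithStats(m);i=1+np.argmax(s[1:,4]);print(s[i]);B=l==i
def sil(x,y):
    M=np.zeros(B.shape,np.uint8);P=np.vstack([proj("wrist",[[x+26*np.cos(t),y+26*np.sin(t),z] for t in a],c) for z in (94,124)])
    cv2.fillConvexPoly(M,cv2.convexHull(((P-[x0,y0])*16).astype(np.int32)),1,shift=4);return M>0
R=sorted(((sil(x,y)&B).sum()/(sil(x,y)|B).sum(),x,y) for x in np.arange(598,618,1.) for y in np.arange(-172,-152,1.))
print(R[-4:])
E
```

```text
160 [127 126 124 124 133 150 145 158 159 160 159 151 148 139 128 147 151 165
 162 157 155 151 142 139 119 119]
166 [130 140 122 123 143 154 155 152 119  53  36  38  38  38  36  35  39  37
  36  94 145 160 161 145 118 123]
172 [235 220 121 123 149 148  85  34  36  38  38  41  42  38  39  40  44  42
  43  40  37  58 146 154 129 117]
178 [202 118 120 132 143  57  33  38  39  39  38  39  38  40  39  38  41  41
  41  41  42  41  45 129 144 122]
184 [122 120 121 129  84  34  39  37  37  37  37  38  38  37  38  38  39  40
  38  40  39  39  41  53 141 117]
190 [119 121 122 108  33  32  36  34  36  35  36  33  36  38  36  38  39  39
  39  40  40  42  40  43  77 117]
196 [120 120 120  94  32  34  29  31  33  37  33  34  35  33  35  36  37  38
  38  40  40  39  40  42  61 194]
202 [118 119 118 116  35  31  31  32  32  33  35  36  36  35  35  37  36  38
  39  39  39  40  40  40 138 225]
208 [117 119 119 117  94  31  34  32  31  30  34  31  33  34  34  37  33  34
  36  33  38  40  37  94 225 225]
214 [116 148 155 132 117 102  34  31  34  31  32  31  32  33  33  32  35  36
  36  37  37  35 149 236 253 252]
220 [116 119 117 118 116 118 121 103  50  30  30  31  31  33  32  33  33  33
  35  41 115 226 225 223 226 226]
226 [41 41 45 45 45 46 44 46 45 44 45 42 41 39 39 43 43 45 49 74 83 81 80 77
 76 76]
[   0   23   86   87 4747]
[(np.float64(0.6144025533612607), np.float64(603.0), np.float64(-164.0)), (np.float64(0.614479457518947), np.float64(603.0), np.float64(-165.0)), (np.float64(0.6178), np.float64(604.0), np.float64(-164.0)), (np.float64(0.6198959167333867), np.float64(604.0), np.float64(-165.0))]
```

```bash
python3 - <<'E'
from h import *
c=dict(np.load("pics/w2.npz"));g=cv2.cvtColor(cv2.imread("pics/w2.png"),cv2.COLOR_BGR2GRAY)
for y in range(218,232,2):print(y,g[y,306:345:3])
a=np.linspace(0,2*np.pi,90);x0,y0=270,140
def f(B,S):return (S&B).sum()/(S|B).sum()
def sil(x,y):
    M=np.zeros((110,105),np.uint8);P=np.vstack([proj("wrist",[[x+26*np.cos(t),y+26*np.sin(t),z] for t in a],c) for z in (94,124)])
    cv2.fillConvexPoly(M,cv2.convexHull(((P-[x0,y0])*16).astype(np.int32)),1,shift=4);return M>0
for lim in (222,218):
    B=(g<70)[y0:lim,x0:375]
    print(sorted((f(B,sil(x,y)[:lim-y0]),x,y) for x in np.arange(598,618,1.) for y in np.arange(-174,-152,1.))[-3:])
R=cv2.Rodrigues(c["rvec"])[0];print("cam",-R.T@c["tvec"],R[2])
E
```

```text
218 [34 29 32 32 31 31 34 34 33 34 35 37 34]
220 [86 34 33 30 33 32 32 30 34 34 32 34 49]
222 [99 65 33 33 32 31 31 31 29 32 34 38 77]
224 [56 52 40 33 30 29 32 29 32 35 39 48 75]
226 [42 45 45 43 40 42 36 38 41 45 44 55 81]
228 [45 43 42 47 44 48 46 43 44 45 47 74 82]
230 [42 45 45 48 42 44 43 43 47 48 48 72 75]
[(np.float64(0.8639514731369151), np.float64(605.0), np.float64(-166.0)), (np.float64(0.870137467095642), np.float64(604.0), np.float64(-165.0)), (np.float64(0.8713704994192799), np.float64(605.0), np.float64(-165.0))]
[(np.float64(0.875), np.float64(605.0), np.float64(-166.0)), (np.float64(0.8843410852713178), np.float64(605.0), np.float64(-165.0)), (np.float64(0.8847839699436444), np.float64(604.0), np.float64(-165.0))]
cam [ 671.77814698 -186.34423263  369.98606824] [-0.25725606  0.08603648 -0.96250561]
```

```bash
python3 - <<'E'
from h import *
c=dict(np.load("pics/w2.npz"))
a=np.linspace(0,2*np.pi,180)
def ext(p):
    P=np.vstack([proj("wrist",[[p[0]+26*np.cos(t),p[1]+26*np.sin(t),z] for t in a],c) for z in (94,124)])
    return np.array([P[:,0].min(),P[:,0].max(),P[:,1].min(),P[:,1].max()])
o=np.array([294.2,356.,164.3,225.3])
r=least_squares(lambda p:ext(p)-o,[606,-165]);print(r.x,r.fun)
E
```

```text
[ 604.69748993 -165.096481  ] [-0.47480698  0.47698285 -2.61802263  2.65260864]
```

```bash
python3 -m jog '[{"delta_pos":[-0.003,-0.003,-0.03],"dr":[0,0,0],"fingers":1},{"delta_pos":[-0.003,-0.003,-0.07],"dr":[0,0,0],"fingers":1},{"delta_pos":[-0.003,-0.003,-0.12],"dr":[0,0,0],"fingers":1},{"delta_pos":[-0.003,-0.003,-0.17],"dr":[0,0,0],"fingers":1},{"delta_pos":[-0.003,-0.003,-0.21],"dr":[0,0,0],"fingers":1},{"delta_pos":[-0.003,-0.003,-0.24],"dr":[0,0,0],"fingers":1},{"delta_pos":[-0.003,-0.003,-0.255],"dr":[0,0,0],"fingers":1},{"delta_pos":[-0.003,-0.003,-0.265],"dr":[0,0,0],"fingers":1},{"delta_pos":[-0.003,-0.003,-0.27],"dr":[0,0,0],"fingers":1},{"delta_pos":[-0.003,-0.003,-0.27],"dr":[0,0,0],"fingers":1}]';python3 -c "
from h import *
st()"; python3 -m jog '[{"delta_pos":[0,0,0],"dr":[0,0,0],"fingers":0.3},{"delta_pos":[0,0,0],"dr":[0,0,0],"fingers":0.3},{"delta_pos":[0,0,0],"dr":[0,0,0],"fingers":0.3},{"delta_pos":[0,0,0],"dr":[0,0,0],"fingers":0.3},{"delta_pos":[0,0,0],"dr":[0,0,0],"fingers":0.3},{"delta_pos":[0,0,0],"dr":[0,0,0],"fingers":0.3},{"delta_pos":[0,0,0],"dr":[0,0,0],"fingers":0.3},{"delta_pos":[0,0,0],"dr":[0,0,0],"fingers":0.3},{"delta_pos":[0,0,0],"dr":[0,0,0],"fingers":0.3},{"delta_pos":[0,0,0],"dr":[0,0,0],"fingers":0.3}]'; python3 -c "
from h import *
st()"
```

```text
clock: 16.97
eef_pos: [605.9, -164.4, 165.1]
tcp_rot: [0.0, 0.987, -0.161, 0.0]
contact_force: [-0.9, 0.8, 0.9]
grip_width: 1.001
gripper_force: 0.0
t 16.9667 tcp [ 605.9 -164.4  165.1] yaw (np.float64(-108.55359852565654), array([ 3.03597255e-04, -1.67984931e-04, -9.99999940e-01])) F [-0.9  0.8  0.9] T [ 0.    0.01 -0.03] w 1.001 q [-0.26  0.77  0.7   1.97 -0.78  0.7  -0.96] gf 0.0
clock: 17.8
eef_pos: [606.0, -164.5, 165.8]
tcp_rot: [0.0, 0.987, -0.161, 0.001]
contact_force: [-0.8, -0.7, 6.4]
grip_width: 0.597
gripper_force: 61.2
t 17.8 tcp [ 606.  -164.5  165.8] yaw (np.float64(-108.5352076527549), array([ 1.09715933e-03, -6.80598112e-04, -9.99999167e-01])) F [-0.8 -0.7  6.4] T [-0.29  0.36  0.06] w 0.597 q [-0.26  0.77  0.7   1.97 -0.78  0.7  -0.96] gf 61.17232337594032
```

```bash
python3 -m jog '[{"delta_pos":[0,0,-0.001],"dr":[0,0,0],"fingers":0.3},{"delta_pos":[0,0,-0.002],"dr":[0,0,0],"fingers":0.3},{"delta_pos":[0,0,-0.003],"dr":[0,0,0],"fingers":0.3},{"delta_pos":[0,0,-0.004],"dr":[0,0,0],"fingers":0.3},{"delta_pos":[0,0,-0.005],"dr":[0,0,0],"fingers":0.3},{"delta_pos":[0,0,-0.006],"dr":[0,0,0],"fingers":0.3},{"delta_pos":[0,0,-0.007],"dr":[0,0,0],"fingers":0.3},{"delta_pos":[0,0,-0.008],"dr":[0,0,0],"fingers":0.3},{"delta_pos":[0,0,-0.008],"dr":[0,0,0],"fingers":0.3},{"delta_pos":[0,0,-0.008],"dr":[0,0,0],"fingers":0.3}]';python3 -m jog '[{"delta_pos":[0,0,-0.001],"dr":[0,0,0],"fingers":0.3},{"delta_pos":[0,0,-0.002],"dr":[0,0,0],"fingers":0.3},{"delta_pos":[0,0,-0.003],"dr":[0,0,0],"fingers":0.3},{"delta_pos":[0,0,-0.004],"dr":[0,0,0],"fingers":0.3},{"delta_pos":[0,0,-0.004],"dr":[0,0,0],"fingers":0.3},{"delta_pos":[0,0,-0.004],"dr":[0,0,0],"fingers":0.3},{"delta_pos":[0,0,-0.004],"dr":[0,0,0],"fingers":0.3},{"delta_pos":[0,0,-0.004],"dr":[0,0,0],"fingers":0.3},{"delta_pos":[0,0,-0.004],"dr":[0,0,0],"fingers":0.3},{"delta_pos":[0,0,-0.004],"dr":[0,0,0],"fingers":0.3}]'
```

```text
clock: 18.63
eef_pos: [606.0, -164.5, 162.1]
tcp_rot: [0.0, 0.987, -0.161, 0.001]
contact_force: [-1.6, 0.7, 8.3]
grip_width: 0.599
gripper_force: 61.5
clock: 19.47
eef_pos: [606.0, -164.5, 160.2]
tcp_rot: [0.0, 0.987, -0.161, 0.001]
contact_force: [-3.0, 0.2, 9.8]
grip_width: 0.6
gripper_force: 61.6
```

```bash
python3 -m jog '[{"delta_pos":[0,0,-0.001],"dr":[0,0,0],"fingers":0.3},{"delta_pos":[0,0,-0.002],"dr":[0,0,0],"fingers":0.3},{"delta_pos":[0,0,-0.002],"dr":[0,0,0],"fingers":0.3},{"delta_pos":[0,0,-0.002],"dr":[0,0,0],"fingers":0.3},{"delta_pos":[0,0,-0.002],"dr":[0,0,0],"fingers":0.3},{"delta_pos":[0,0,-0.002],"dr":[0,0,0],"fingers":0.3},{"delta_pos":[0,0,-0.002],"dr":[0,0,0],"fingers":0.3},{"delta_pos":[0,0,-0.002],"dr":[0,0,0],"fingers":0.3},{"delta_pos":[0,0,-0.002],"dr":[0,0,0],"fingers":0.3},{"delta_pos":[0,0,-0.002],"dr":[0,0,0],"fingers":0.3}]'
```

```text
clock: 20.3
eef_pos: [606.0, -164.5, 159.3]
tcp_rot: [0.0, 0.987, -0.161, 0.001]
contact_force: [-2.4, -0.3, 11.1]
grip_width: 0.599
gripper_force: 61.6
```

```bash
python3 -m jog '[{"delta_pos":[0,0,0],"dr":[0,0,0.008],"fingers":0.3},{"delta_pos":[0,0,0],"dr":[0,0,0.016],"fingers":0.3},{"delta_pos":[0,0,0],"dr":[0,0,0.024],"fingers":0.3},{"delta_pos":[0,0,0],"dr":[0,0,0.032],"fingers":0.3},{"delta_pos":[0,0,0],"dr":[0,0,0.04],"fingers":0.3},{"delta_pos":[0,0,0],"dr":[0,0,0.048],"fingers":0.3},{"delta_pos":[0,0,0],"dr":[0,0,0.056],"fingers":0.3},{"delta_pos":[0,0,0],"dr":[0,0,0.064],"fingers":0.3},{"delta_pos":[0,0,0],"dr":[0,0,0.072],"fingers":0.3},{"delta_pos":[0,0,0],"dr":[0,0,0.08],"fingers":0.3}]';python3 -c "
from h import *
st()"
```

```text
clock: 21.13
eef_pos: [606.8, -164.3, 159.5]
tcp_rot: [0.0, 0.996, 0.091, 0.001]
contact_force: [0.2, -0.0, 11.1]
grip_width: 0.596
gripper_force: 61.6
t 21.1333 tcp [ 606.8 -164.3  159.5] yaw (np.float64(-79.5840046244043), array([ 3.02390400e-03, -5.57594852e-04, -9.99995273e-01])) F [ 0.2 -0.  11.1] T [-0.02  0.16 -0.02] w 0.596 q [-0.18  0.74  0.55  1.96 -0.65  0.62 -0.58] gf 61.63029558956623
```

```bash
python3 -m jog '[{"delta_pos":[0,0,0],"dr":[0,0,0.008],"fingers":0.3},{"delta_pos":[0,0,0],"dr":[0,0,0.016],"fingers":0.3},{"delta_pos":[0,0,0],"dr":[0,0,0.024],"fingers":0.3},{"delta_pos":[0,0,0],"dr":[0,0,0.032],"fingers":0.3},{"delta_pos":[0,0,0],"dr":[0,0,0.04],"fingers":0.3},{"delta_pos":[0,0,0],"dr":[0,0,0.048],"fingers":0.3},{"delta_pos":[0,0,0],"dr":[0,0,0.056],"fingers":0.3},{"delta_pos":[0,0,0],"dr":[0,0,0.064],"fingers":0.3},{"delta_pos":[0,0,0],"dr":[0,0,0.072],"fingers":0.3},{"delta_pos":[0,0,0],"dr":[0,0,0.08],"fingers":0.3}]';python3 -m jog '[{"delta_pos":[0,0,0],"dr":[0,0,0],"fingers":0.3},{"delta_pos":[0,0,0.004],"dr":[0,0,0],"fingers":0.3},{"delta_pos":[0,0,0.008],"dr":[0,0,0],"fingers":0.3},{"delta_pos":[0,0,0.012],"dr":[0,0,0],"fingers":0.3},{"delta_pos":[0,0,0.016],"dr":[0,0,0],"fingers":0.3},{"delta_pos":[0,0,0.02],"dr":[0,0,0],"fingers":0.3},{"delta_pos":[0,0,0.024],"dr":[0,0,0],"fingers":0.3},{"delta_pos":[0,0,0.028],"dr":[0,0,0],"fingers":0.3},{"delta_pos":[0,0,0.032],"dr":[0,0,0],"fingers":0.3},{"delta_pos":[0,0,0.032],"dr":[0,0,0],"fingers":0.3}]';python3 -c "
from h import *
st()"
```

```text
clock: 21.97
eef_pos: [607.0, -164.3, 159.6]
tcp_rot: [0.001, 0.942, 0.336, 0.001]
contact_force: [-0.8, -0.7, 10.1]
grip_width: 0.597
gripper_force: 61.7
clock: 22.8
eef_pos: [605.7, -163.9, 174.0]
tcp_rot: [-0.0, 0.942, 0.335, -0.0]
contact_force: [0.6, -0.3, -0.4]
grip_width: 0.598
gripper_force: 62.4
t 22.8 tcp [ 605.7 -163.9  174. ] yaw (np.float64(-50.915350961505176), array([-4.64683609e-04,  7.63431148e-05, -9.99999889e-01])) F [ 0.6 -0.3 -0.4] T [-0.1   0.04 -0.03] w 0.598 q [-0.11  0.69  0.43  1.95 -0.48  0.61 -0.24] gf 62.430622950196266
```

The cap is free, with only its own weight on the wrist. I lift it straight up.

```bash
python3 -m jog '[{"delta_pos":[0,0,0.015],"dr":[0,0,0],"fingers":0.3},{"delta_pos":[0,0,0.035],"dr":[0,0,0],"fingers":0.3},{"delta_pos":[0,0,0.06],"dr":[0,0,0],"fingers":0.3},{"delta_pos":[0,0,0.09],"dr":[0,0,0],"fingers":0.3},{"delta_pos":[0,0,0.12],"dr":[0,0,0],"fingers":0.3},{"delta_pos":[0,0,0.15],"dr":[0,0,0],"fingers":0.3},{"delta_pos":[0,0,0.175],"dr":[0,0,0],"fingers":0.3},{"delta_pos":[0,0,0.19],"dr":[0,0,0],"fingers":0.3},{"delta_pos":[0,0,0.2],"dr":[0,0,0],"fingers":0.3},{"delta_pos":[0,0,0.208],"dr":[0,0,0],"fingers":0.3}]';python3 -m jog '[{"delta_pos":[0,0,0],"dr":[0,0,0],"fingers":0.3},{"delta_pos":[0,0,0],"dr":[0,0,0],"fingers":0.3},{"delta_pos":[0,0,0],"dr":[0,0,0],"fingers":0.3},{"delta_pos":[0,0,0],"dr":[0,0,0],"fingers":0.3},{"delta_pos":[0,0,0],"dr":[0,0,0],"fingers":0.3},{"delta_pos":[0,0,0],"dr":[0,0,0],"fingers":0.3},{"delta_pos":[0,0,0],"dr":[0,0,0],"fingers":0.3},{"delta_pos":[0,0,0],"dr":[0,0,0],"fingers":0.3},{"delta_pos":[0,0,0],"dr":[0,0,0],"fingers":0.3},{"delta_pos":[0,0,0],"dr":[0,0,0],"fingers":0.3}]';python3 -c "
from h import *
st();snap('sc3','scene');snap('sd3','side')
a=cv2.imread('pics/sc3.png')[120:280,300:460];b=cv2.imread('pics/sd3.png')[130:290,260:420]
cv2.imwrite('pics/fin.png',cv2.resize(np.hstack([a,b]),(800,400),interpolation=cv2.INTER_CUBIC))"
```

```text
clock: 23.63
eef_pos: [605.9, -163.7, 278.6]
tcp_rot: [-0.0, 0.942, 0.335, 0.0]
contact_force: [0.3, -0.0, -0.8]
grip_width: 0.597
gripper_force: 62.9
clock: 24.47
eef_pos: [605.9, -163.9, 277.9]
tcp_rot: [0.0, 0.942, 0.334, -0.0]
contact_force: [-0.7, 0.4, -1.3]
grip_width: 0.598
gripper_force: 62.9
t 24.4667 tcp [ 605.9 -163.9  277.9] yaw (np.float64(-50.9186641617162), array([-3.41481126e-05, -3.97906645e-05, -9.99999999e-01])) F [-0.7  0.4 -1.3] T [ 0.02 -0.01 -0.02] w 0.598 q [-0.18  0.56  0.54  1.88 -0.39  0.81 -0.32] gf 62.94520229101181
```

View pics/fin.png

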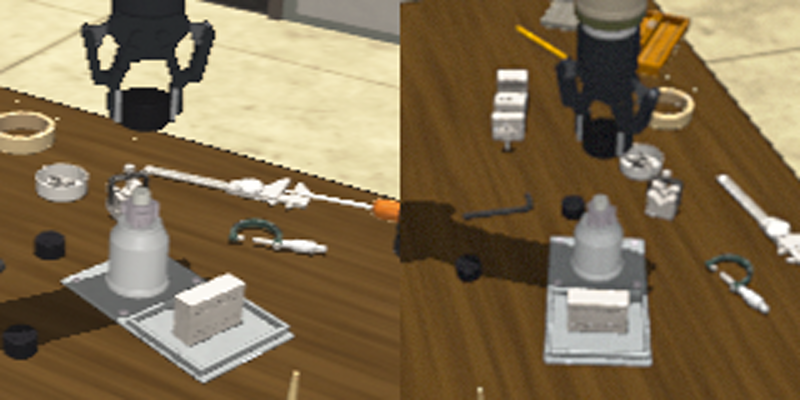

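The picture shows the cap held level straight above the open canister at (140,108). The block stands in the tray at (210,310), and the vice jaw is still open.

```bash
python3 -c "
from station import bot
print(bot.sign_off())"
```

```text
the job is handed in; nothing more can be done
None
```

The job is done and handed in at about 24.5 s: the vice jaw is fully open, the block stands released in the tray, and the cap is held level about 95 mm above the open canister.

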